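Put the standby radio on the guard channel

ROBOT

A 6-joint arm with a two-finger parallel gripper is mounted at the origin on the work surface. World frame = base frame: x ahead of the robot, y to its left, z up, the work surface at z = 0. Lengths are in m, angles in degrees, forces in N, time in s.
With the tool pointing down it reaches from about 0.35 to 0.875 m from the base axis. Payload 4.2 kg.
Tool frame: the origin (TCP) lies midway between the tips of the shut fingers; the grasp point (between the pads) lies 19 mm behind it; y points along the fingers, z is the direction in which the jaws open and shut, and the axes are right-handed (so a half turn about y gives the same grasp; the last joint's range is limited). The gripper opens to 87 mm and grips with 3 to 60 N. Pads are 19 mm wide; open, the fingers measure 117 mm over their backs; the gripper's body (75 mm by 190 mm) begins 51 mm behind the grasp point.
Start: joints at [-49.928, 22.042, 0.453, 0, -68.411, -14.817], TCP at [0.267, -0.565, 0.223] pointing down, gripper open.
Joint ranges: [-179.83, 179.83], [-69.29, 118.12], [-61.27, 80.66], [-181.25, 117.63], [-171.15, -9.14], [-177.46, 177.46]. Speed limits (degrees/s): [159.86, 159.86, 180, 180, 180, 180].

INTERFACE

Orientations are given as [roll, pitch, yaw] about the fixed x, y, z axes, in that order (R = Rz(yaw) Ry(pitch) Rx(roll)).
In Python, from workcell import env gives the robot as it stands. The module is installed in compiled form; this text tells all that it offers. Calls block until the motion is done:
- env.goto(position, orientation): joint-space move of the TCP to a pose.
- env.move_straight(position, rotation=None, rate=0.15, force_limit=None): straight line of the TCP; rotation=None keeps the orientation; rate is the mean speed in m/s. With force_limit (N) it stops when the force on the tool has changed by that much, and returns True; else False.
- env.set_joints(angles): joint-space move.
- env.gripper_to(opening, grasp_force=None): opening from 0.0 (shut) to 1.0 (fully open); grasp_force is the grip in N (None keeps the last); returns when the fingers have stopped.
- env.dwell(seconds).
- env.inverse_kinematics(position, orientation): joint angles nearest the present ones, or None.
- env.read_state(): the state.
- env.grab_frame(name): name is "scene" or "top"; returns a dict with "image" (420x560x3 uint8, blue, green, red), "fx", "fy", "cx", "cy" (pixels), "position" and "orientation" of the camera in the world. Camera axes: x right, y up, looking along -z (the intrinsics and any distortion apply to the point x, -y, -z); pixel columns grow to the right and rows downward; lengths in m; the calibration is good to about 2 mm. A picture is of the moment at which its call begins. There is no depth.
A pose or a line that the arm cannot do raises env.Unreachable and nothing moves.
- env.close_job(): hands the job in, once; it reports no verdict.
Trained networks look in a picture, given as the dict that the camera call returned (one of the last four; its "shot" number tells which), for a name from the list of things; names that differ only in an ending like _2 or _b are one class to them, and where a whole thing is asked for, a point or a joint stands for the part that bears it (a point fixed in the world has none). Each returns a list of dicts, best first, with "score" (0 to 1); they miss things now and then, are a little off and sometimes report something else, mostly with a low value. They report only what shows in the picture. A call takes as long as a camera call.
- env.search_frame(picture, thing): "xyz" ([x, y, z] in m, in world coordinates, good to about 4 mm: the middle of the surface that is visible of it).
- env.trace(picture, thing): "mask" (420x560 bool, what is visible of it).
The state is a dict: "clock": time; "joint_positions": joint angles; "qvel": joint speeds; "joint_torque": joint torques, N m; "position": TCP position; "tool_rot": TCP orientation; "force": force on the tool from outside, world axes, zero at the start; "wrist_torque": the same for the moment, N m; "opening": opening from 0.0 (shut) to 1.0 (fully open).
Only numpy, scipy, OpenCV 4.12 (cv2) and the standard library are available. Lean on these libraries where they do the work, as an engineer would, in place of code of your own. Each camera call takes 0.05 s, during which the arm holds its last target.

TASK

On the desk radio unit, put the right-hand radio (right as the robot sees it) on its marked guard channel: with a fingertip, gently flick the rim of its thumbwheel away from the robot, click by click, until the wheel rests in the click where the white-capped ridge stands uppermost, level with the white line of the index post beside it. Only then press that radio's key, just beyond the wheel, fully down and let it come up again, which puts the channel on the air. Grasp or lift nothing, and leave the left-hand radio, the place of the unit and the things around it as they are.

Things in the scene. Friction and masses are not known exactly. Their poses are not given: they have to be found in the camera images.
- unit: Desk radio unit, a loose 1.8 kg box on rubber feet, 170 mm deep (x), 280 wide (y), grey top panel 50 mm above the desk. Origin: centre of the underside; x points away from the robot, y to its left, z up. Two equal radios, mirror images: right-hand at y = -78 mm, left-hand at +78; each has a thumbwheel nearer the robot (x = -30) and a key beyond it (x = +50). A flat loudspeaker grille lies between.
- right_wheel_axis (a point): Centre of the right-hand thumbwheel, on its axis (y of the unit), 10 mm below the panel; frame parallel to the unit's, not turning with the wheel. Black wheel, 16 mm wide, hub radius 27 mm, ten ridges across the rim 36 degrees apart, 5 mm wide and 5 mm high (tips at radius 32 mm). At rest in a click one ridge stands uppermost, 22 mm over the panel. One ridge has a white cap.
- right_wheel (a joint): Angle of the right-hand wheel, rad: 0 with the white-capped ridge uppermost; grows as the wheel's top moves away from the robot. Clicks every 0.6283 rad (36 degrees), from -5 to +4, stops beyond. Pushed at a ridge it needs about 2.5 N to leave a click; past half way (18 degrees) a spring snaps it into the next click, before that back. Starts 2 to 4 clicks before 0 (negative).
- left_wheel (a joint): The same for the left-hand wheel, which starts at and must stay in click +1 (0.628 rad).
- right_post_top (a point): Centre of the top of the index post of the right-hand wheel: a dark post 12 x 6 mm, 13 mm high over the panel, with a white line across it at the level (x) of the wheel's axis, 17 mm outward (towards -y) from the middle of the wheel.
- right_key_top (a point): Centre of the flat top of the right-hand key, 60 mm above the underside of the unit, 10 mm above the panel; it moves down with the key. The key cap is grey, 26 x 28 mm.
- right_key (a joint): How far the right-hand key is pressed, in m: 0 up, 0.005 fully down (5 mm). A spring pushes it up with 1.4 N at the top and 4.9 N at the bottom.
- left_key (a joint): The same for the left-hand key, to be left alone.
- mug: White mug, 80 mm wide, 92 mm high, standing upright beyond the left half of the unit; origin at the centre of its foot.
- mouse: Black computer mouse, 108 x 60 mm, 35 mm high, on the right of the unit; origin at the centre of its underside.
- case: Dark grey rounded soft-edged case with a small carrying strap, 125 x 190 mm, 62 mm high, on the left of the unit; origin at the centre of its underside.
- strip_holder: Yellow flight-strip holder, a flat channel 26 x 210 mm, 9 mm high (long side along its y), lying between the robot and the unit; origin at the centre of its underside.

How it is judged:
By the outcome, as a careful person would: the job done as asked, in the order asked, and still so for the second after the job is handed in, with the robot touching nothing.
It also fails if it takes over 51 s, if anything falls off the work surface, if the arm or the gripper's body presses on something with over 40 N, if the wrist force passes 120 N, or if a joint passes its speed limit or range.

## Working session

There is one attempt and no reset: what is moved stays moved. The work goes in short steps, each a Python script; the robot and the scene stay as the last script left them, time stands still between calls to the robot, and variables do not carry over. Pictures are saved under pics/ and viewed, and the job is handed in when it is done.

```bash
mkdir -p pics; python3 - <<'E'
from workcell import env
import cv2
s=env.read_state(); print({k:s[k] for k in('clock','position','tool_rot','force','opening')})
for n in('scene','top'):
    p=env.grab_frame(n); cv2.imwrite(f'pics/{n}0.png',p['image']); print(n,{k:p[k] for k in p if k!='image'})
    for t in('unit','right_wheel_axis','right_post_top','right_key_top','mouse','mug','case','strip_holder'):
        print(t,[(d['score'],d['xyz']) for d in env.search_frame(p,t)][:3])
E
```

```text
{'clock': 0.0, 'position': array([ 0.26641248, -0.56470125,  0.22145083]), 'tool_rot': array([-8.98735766e+01,  6.09066837e-03,  2.52446353e+01]), 'force': array([0.07114874, 0.1871896 , 0.63624854]), 'opening': 0.9991333864908201}
scene {'fx': 492.8052515179112, 'fy': 492.8052515179112, 'cx': 286.363893171793, 'cy': 216.3206332253102, 'position': array([ 1.15742676, -0.04323116,  0.88493528]), 'orientation': array([36.22319171, -0.4252531 , 76.94386861]), 'shot': 1}
unit [(0.86, [0.5552, 0.1254, 0.0473])]
right_wheel_axis [(0.92, [0.5611, 0.1294, 0.0498])]
right_post_top [(0.94, [0.5543, 0.1273, 0.0469])]
right_key_top [(0.76, [0.5967, 0.0645, 0.0578]), (0.65, [0.5312, 0.4109, 0.0541])]
mouse [(0.87, [0.583, -0.0681, 0.0344])]
mug [(0.9, [0.6817, 0.202, 0.0495])]
case [(0.71, [0.5309, 0.4127, 0.051]), (0.39, [0.5593, 0.1305, 0.0487]), (0.3, [0.4078, 0.1069, 0.0054])]
strip_holder [(0.65, [0.4104, 0.11, 0.0041])]
top {'fx': 456.85451932021726, 'fy': 456.85451932021726, 'cx': 278.16431248323715, 'cy': 203.8867606537338, 'position': array([0.3716677 , 0.12089524, 1.06251001]), 'orientation': array([ 10.44129588,  -0.18112315, -89.34494046]), 'shot': 2}
unit [(0.85, [0.5337, 0.1308, 0.0544])]
right_wheel_axis [(0.84, [0.5312, 0.134, 0.0507]), (0.31, [0.4963, 0.208, 0.0646])]
right_post_top [(0.65, [0.5369, 0.1345, 0.0512])]
right_key_top [(0.72, [0.5933, 0.0668, 0.0614])]
mouse [(0.69, [0.5694, -0.0683, 0.0338])]
mug [(0.65, [0.693, 0.2019, 0.0389])]
case [(0.79, [0.5043, 0.4195, 0.0513])]
strip_holder [(0.71, [0.4082, 0.1066, 0.0027])]
```

View pics/scene0.png

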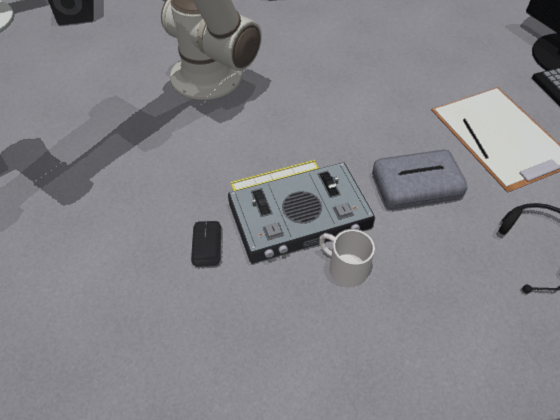

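View pics/top0.png

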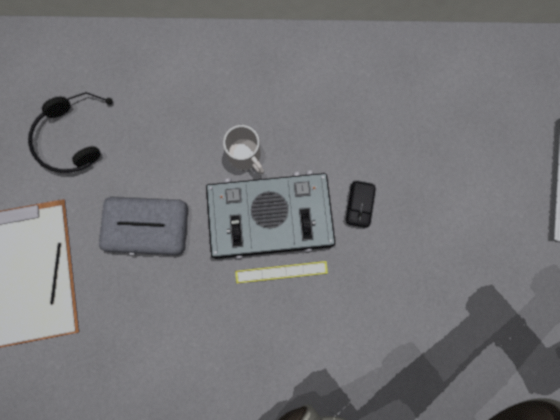

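```bash
python3 - <<'E'
import cv2
a=cv2.imread('pics/scene0.png')[150:350,200:420]; b=cv2.imread('pics/top0.png')[170:330,200:360]
cv2.imwrite('pics/s0z.png',cv2.resize(a,None,fx=3,fy=3,interpolation=cv2.INTER_CUBIC)[:600]); cv2.imwrite('pics/t0z.png',cv2.resize(b,None,fx=3.7,fy=3.7,interpolation=cv2.INTER_CUBIC))
E
```

```text
(no output)
```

View pics/s0z.png

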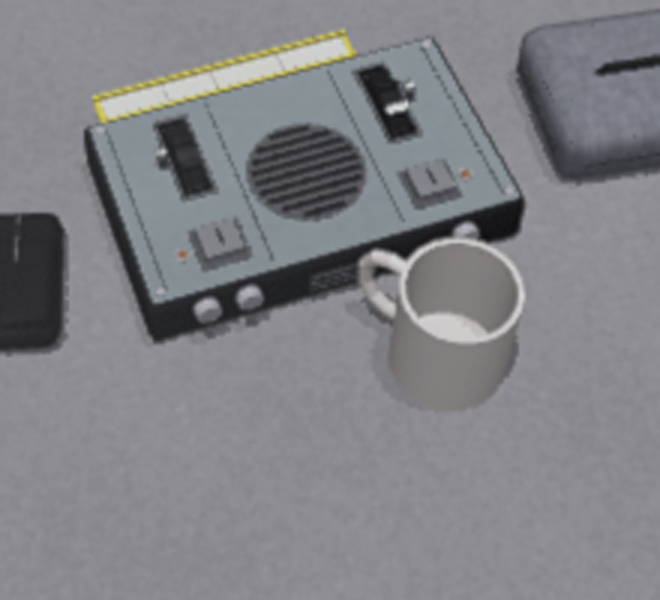

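View pics/t0z.png

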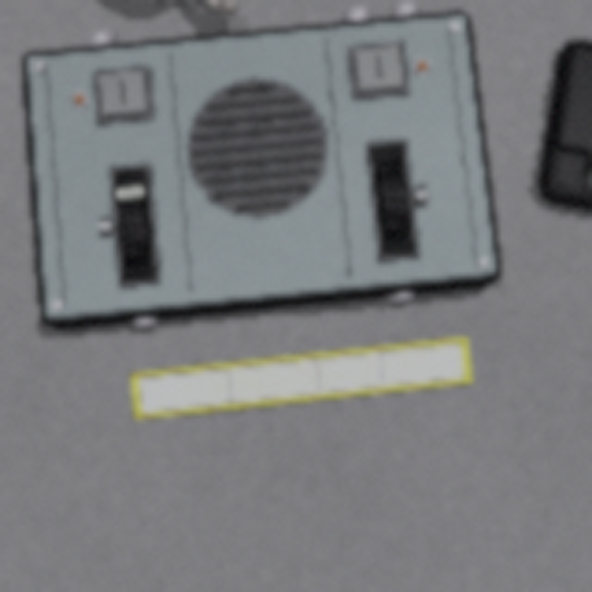

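```bash
cat > h.py <<'E'
import numpy as np, cv2
from scipy.spatial.transform import Rotation as Ro
from scipy.optimize import least_squares
def proj(p,X):
    R=Ro.from_euler('xyz',p['orientation'],degrees=True).as_matrix()
    c=(np.atleast_2d(X)-p['position'])@R
    return np.c_[p['fx']*c[:,0]/-c[:,2]+p['cx'], p['fy']*-c[:,1]/-c[:,2]+p['cy']]
def U(q,P):
    P=np.atleast_2d(P).astype(float); c,s=np.cos(q[2]),np.sin(q[2])
    return np.c_[q[0]+c*P[:,0]-s*P[:,1], q[1]+s*P[:,0]+c*P[:,1], P[:,2]]
M=np.array([[-30,-95,63],[-30,95,63],[50,-78,60],[50,78,60]])/1e3
E
cat > fit.py <<'E'
from h import *
from workcell import env
ps={n:env.grab_frame(n) for n in('scene','top')}
zs=np.array([[163,155],[406,92],[220,241],[430,182]])/3+[200,150]
zt=np.array([[420,195],[105,227],[378,69],[123,94]])/3.7+[200,170]
for use in(('scene',),('top',),('scene','top')):
    o={'scene':zs,'top':zt}
    f=lambda q:np.concatenate([(proj(ps[n],U(q,M))-o[n]).ravel() for n in use])
    r=least_squares(f,[.54,.13,0.1]); print(use,r.x,np.rad2deg(r.x[2])); print(r.fun.reshape(-1,2).round(1).tolist())
q=r.x; np.save('q.npy',q)
C=np.array([[sx*85,sy*140,50] for sx,sy in((-1,-1),(-1,1),(1,1),(1,-1))])/1e3
W=np.array([[-30+32*np.sin(a),-78+s*8,40+32*np.cos(a)] for a in np.radians([-72,-36,0,36,72]) for s in(-1,1)])/1e3
for n,(x0,y0) in{'scene':(210,150),'top':(200,165)}.items():
    k=5; im=cv2.resize(ps[n]['image'][y0:y0+115,x0:x0+160],None,fx=k,fy=k,interpolation=cv2.INTER_CUBIC)
    z=lambda X:(((proj(ps[n],U(q,X))-[x0,y0])+.5)*k-.5).round().astype(int)
    cv2.polylines(im,[z(C).reshape(-1,1,2)],True,(0,0,255),1)
    for a in z(M): cv2.drawMarker(im,tuple(map(int,a)),(0,255,0),0,7,1)
    for a in z(W): cv2.circle(im,tuple(map(int,a)),1,(0,255,255),-1)
    cv2.imwrite(f'pics/{n}_fit.png',im)
E
python3 fit.py
```

```text
('scene',) [0.54056438 0.13676015 0.10778894] 6.175851426808381
[[-1.0, 0.6], [1.2, -0.7], [-0.4, 0.1], [0.3, -0.2]]
('top',) [0.53360308 0.1381055  0.11201127] 6.417773149983931
[[0.4, 0.1], [-0.2, -0.0], [0.1, -0.1], [-0.3, -0.0]]
('scene', 'top') [0.53654187 0.13761934 0.11064334] 6.339396572803722
[[-1.0, -0.9], [0.9, -2.2], [-0.3, -1.5], [0.1, -1.8], [0.6, -1.2], [0.0, -1.4], [0.3, -1.3], [0.0, -1.4]]
```

View pics/scene_fit.png

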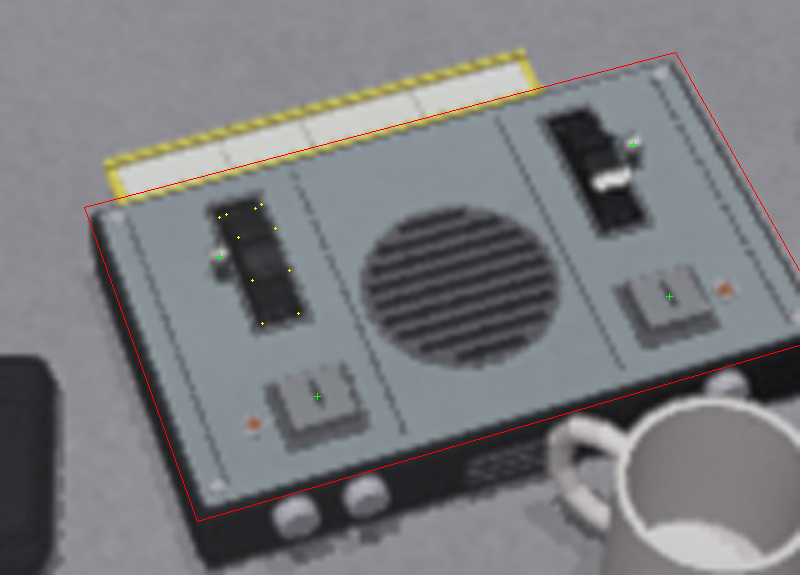

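View pics/top_fit.png

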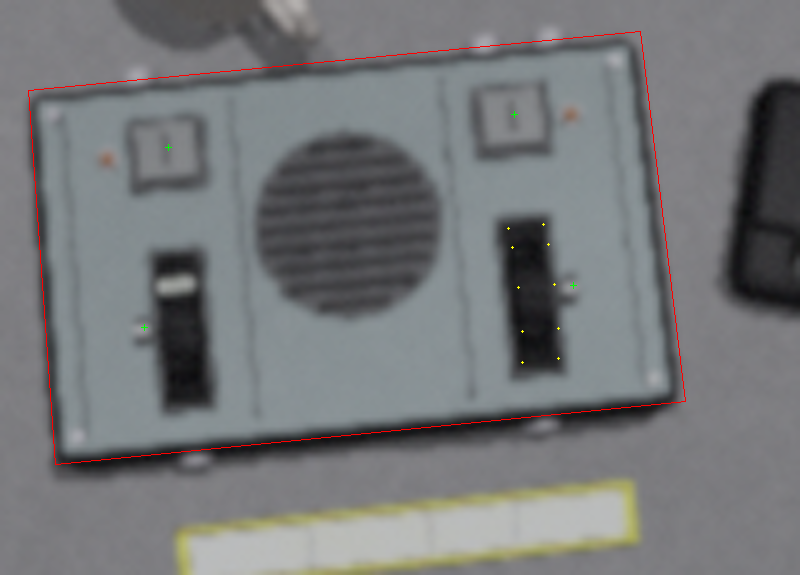

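```bash
cat >> h.py <<'E'
q=np.load('q.npy'); T=np.radians(35.); yaw=np.degrees(q[2])
ORI=[-90,35,yaw]
b=np.array([np.cos(T),0,-np.sin(T)])*.0095
def tip(x,y,z):   # TCP world for front-lower edge at unit coords (mm)
    P=U(q,np.array([x,y,z])/1e3-b)[0]; return P
def edge(env):
    s=env.read_state(); p=s['position']; c,sn=np.cos(q[2]),np.sin(q[2]); d=p-[q[0],q[1],0]
    return (np.array([c*d[0]+sn*d[1],-sn*d[0]+c*d[1],d[2]])+b)*1e3
def snap(env,n,tag,x0,y0,w=160,hh=115,k=5):
    p=env.grab_frame(n); im=cv2.resize(p['image'][y0:y0+hh,x0:x0+w],None,fx=k,fy=k,interpolation=cv2.INTER_CUBIC)
    cv2.imwrite(f'pics/{tag}.png',im); return p
E
python3 - <<'E'
from h import *
from workcell import env
print([env.inverse_kinematics(tip(*x),ORI) for x in((-40,-78,140),(-40,-78,70),(50,-78,55))])
env.gripper_to(0.0)
env.goto(tip(-40,-78,140),ORI); s=env.read_state(); print(s['clock'],s['position'],s['tool_rot'],s['force'],edge(env))
F=[]
for i in range(5): env.dwell(.02); F.append(env.read_state()['force'])
print(np.array(F).round(2))
for n,x,y in(('scene',170,80),('top',200,165)):
    p=snap(env,n,n+'1',x,y); print(n,proj(p,[s['position'],U(q,edge(env)/1e3)[0]])-[x,y])
print(env.read_state()['clock'])
E
```

```text
[array([  19.83846639,   33.08457295,    1.78724   ,   -7.70452421,
        -92.92557909, -101.52069768]), array([  19.83792991,   37.47056572,   -1.58818038,   -7.72097578,
        -85.23422764, -100.47927708]), array([  18.25260417,   45.76083742,   13.15817462,   -6.803333  ,
        -91.80063615, -100.0197699 ])]
4.9167 [0.49779369 0.05402771 0.14564504] [-89.99984119  34.97615452   6.26817532] [ 0.44453914 -1.31369874 -0.25913366] [-39.95929588 -78.80200527 140.19606637]
[[-0.12 -0.28  0.52]
 [-0.17 -0.86  0.61]
 [-0.57 -1.05 -0.21]
 [ 0.55  0.16  0.71]
 [-0.14 -0.02  0.92]]
scene [[86.58141535 86.73530389]
 [87.87096436 91.28796375]]
top [[110.48201018  60.09495967]
 [109.78641299  56.72237279]]
5.1
```

View pics/scene1.png

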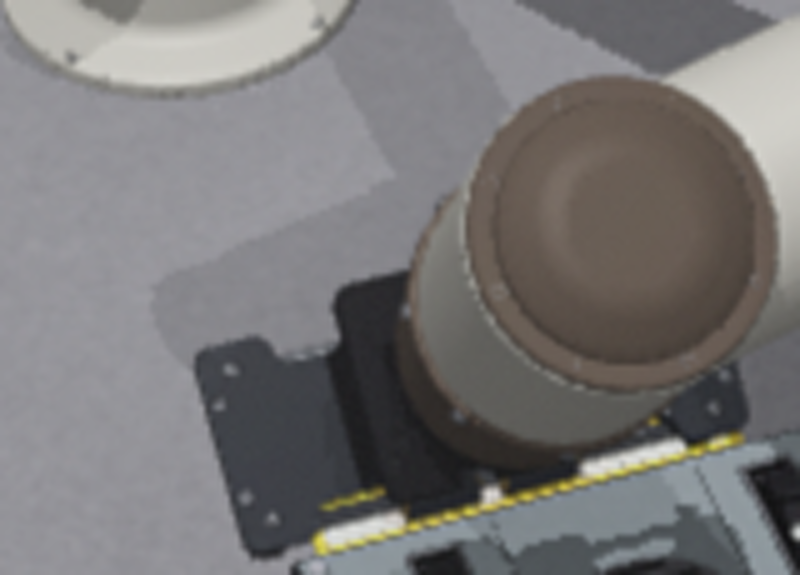

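View pics/top1.png

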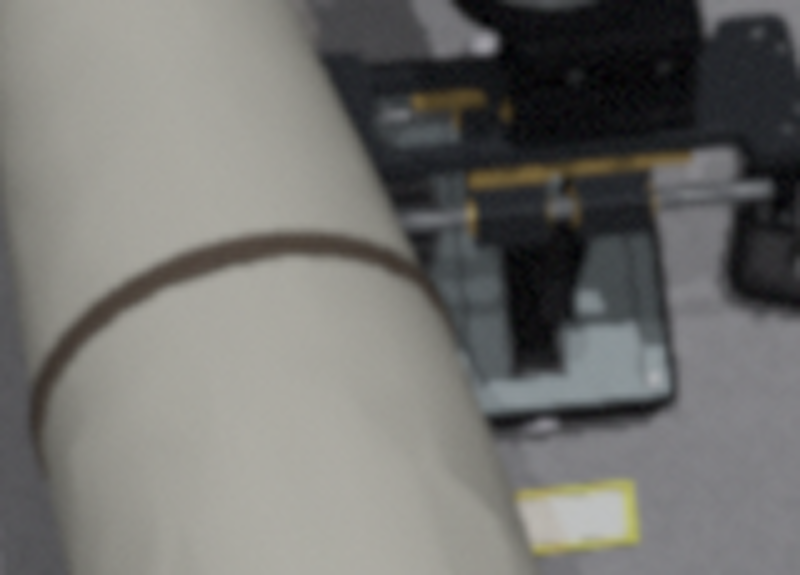

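```bash
python3 - <<'E'
from h import *
from workcell import env
env.move_straight(tip(19,-78,75),rate=.15); print(edge(env))
r=env.move_straight(tip(19,-78,42),rate=.02,force_limit=3); s=env.read_state(); print(r,edge(env),s['force'],s['clock'])
for n,x,y in(('scene',210,140),('top',220,165)):
    p=snap(env,n,n+'2',x,y,w=110,hh=80,k=7); print(n,((proj(p,[s['position'],U(q,edge(env)/1e3)[0]])-[x,y])*7).tolist())
env.move_straight(tip(19,-78,85),rate=.15)
print(env.read_state()['clock'])
E
```

```text
[ 18.95419365 -78.08515875  75.30648578]
True [ 18.86387365 -78.06425442  50.41053589] [1.33927269 0.25990023 3.85206553] 6.9917
scene [[399.7633430056755, 528.2736716964899], [408.22182088250264, 559.0139722087551]]
top [[590.1343177988467, 277.51094978995053], [586.5071660240033, 257.0842830212624]]
7.475
```

View pics/scene2.png

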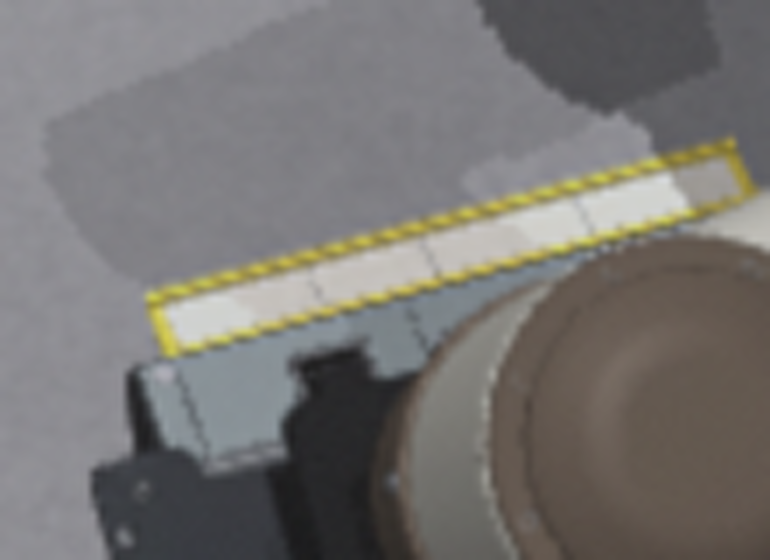

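View pics/top2.png

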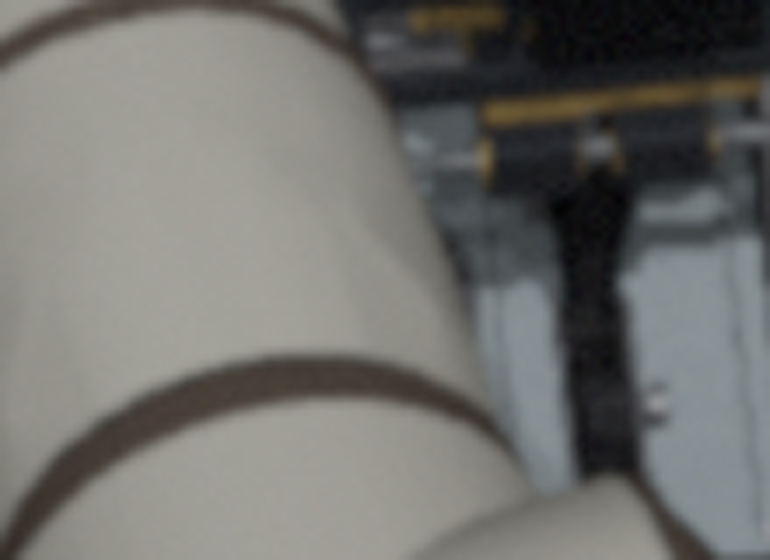

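```bash
python3 - <<'E'
from h import *
from workcell import env
env.move_straight(tip(-43,-78,85),rate=.2)
r=env.move_straight(tip(-43,-78,68.8),rate=.06,force_limit=4); print(r,edge(env).round(1))
for x in np.arange(-41,-18,1.5):
    z=68.8-max(0,x+34)*.1
    env.move_straight(tip(x,-78,z),rate=.03)
    f=[]
    for i in range(3): f.append(env.read_state()['force']); env.dwell(.01)
    f=np.mean(f,0); print(edge(env).round(1),f.round(2))
    if abs(f[0])>9: break
print(env.read_state()['clock'])
E
```

```text
False [-43.1 -78.1  67.9]
[-40.7 -78.   69. ] [-0.16  0.06  0.09]
[-39.4 -78.   68.9] [ 0.19  0.11 -0.32]
[-38.  -78.   68.8] [-0.02  0.34 -0.25]
[-36.9 -78.   68.8] [-1.08 -0.22 -0.07]
[-36.2 -78.   68.8] [-4.58  0.52  0.44]
[-34.5 -78.   68.8] [-5.1  -0.49  0.28]
[-31.9 -78.   68.7] [-3.25  0.04  1.12]
[-29.8 -78.   68.4] [-2.6  -0.48  0.24]
[-28.1 -78.   68.2] [-1.04  0.13 -0.59]
[-27.1 -78.   68.1] [-1.    0.12  0.28]
[-25.7 -78.   67.9] [-1.22 -0.33 -0.28]
[-24.1 -78.   67.8] [-0.54 -0.33  0.11]
[-22.6 -78.   67.7] [-0.25 -0.21 -0.14]
[-21.2 -78.   67.5] [ 0.77  0.39 -0.07]
[-19.8 -78.   67.4] [0.14 0.02 0.5 ]
[-18.4 -78.   67.2] [-0.04 -0.56  0.2 ]
12.75
```

```bash
cat >> h.py <<'E'
def look(env,tag):
    from workcell import env as e
    env.move_straight(tip(-20,-78,100),rate=.25)
    env.move_straight(tip(-20,-160,115),rate=.4)
    env.goto(tip(-45,-300,125),ORI)
    snap(env,'scene',tag+'s',225,165,80,55,10); snap(env,'top',tag+'t',270,180,75,55,10); print(env.read_state()['clock'])
E
python3 - <<'E'
from h import *
from workcell import env
look(env,'l1')
E
```

```text
14.1167
```

View pics/l1s.png

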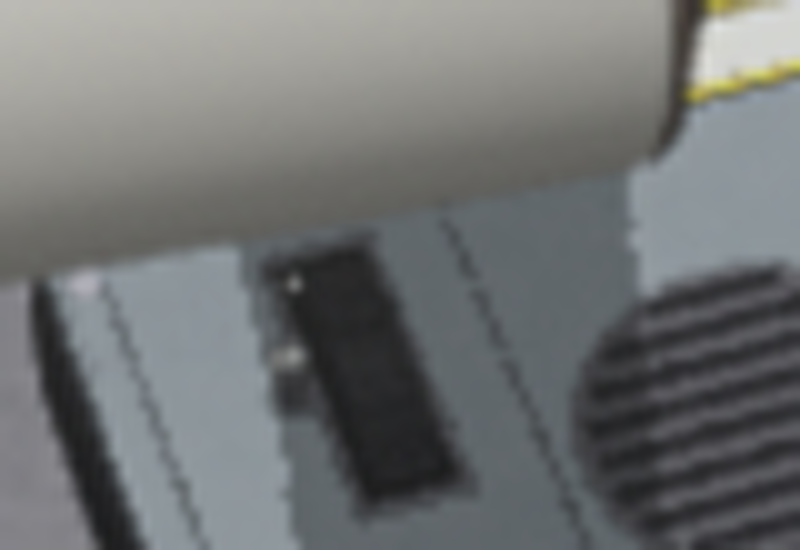

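View pics/l1t.png

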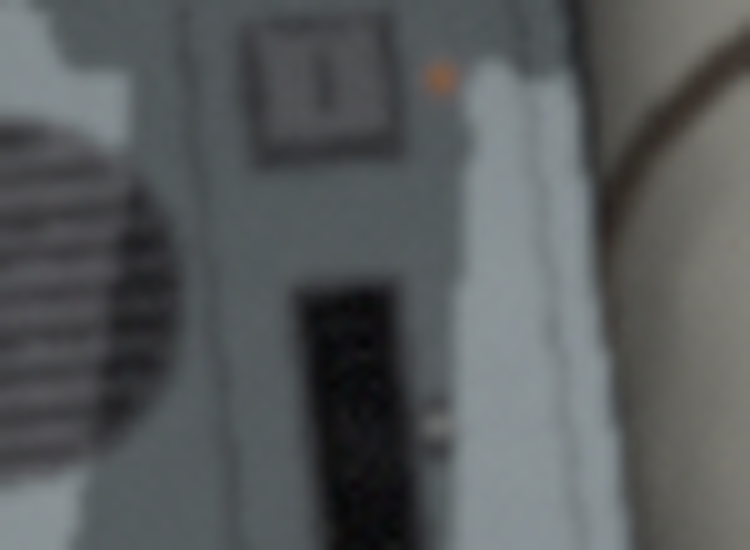

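```bash
python3 - <<'E'
from h import *
from workcell import env
p=snap(env,'top','l1t2',280,195,60,60,10)
s=env.grab_frame('scene')
q2=q-[.002,0,0]
for a in(-108,-72,-36,0):
    X=np.array([[-30+32*np.sin(np.radians(a)),-78+d,40+32*np.cos(np.radians(a))] for d in(-8,8)])/1e3
    print(a,((proj(s,U(q2,X))-[225,165])*10).round().tolist(),((proj(p,U(q2,X))-[280,195])*10).round().tolist())
E
```

```text
-108 [[287.0, 330.0], [356.0, 311.0]] [[306.0, 431.0], [235.0, 438.0]]
-72 [[283.0, 273.0], [353.0, 255.0]] [[312.0, 421.0], [241.0, 428.0]]
-36 [[296.0, 266.0], [367.0, 247.0]] [[312.0, 361.0], [239.0, 368.0]]
0 [[321.0, 313.0], [393.0, 294.0]] [[304.0, 272.0], [231.0, 280.0]]
```

View pics/l1t2.png

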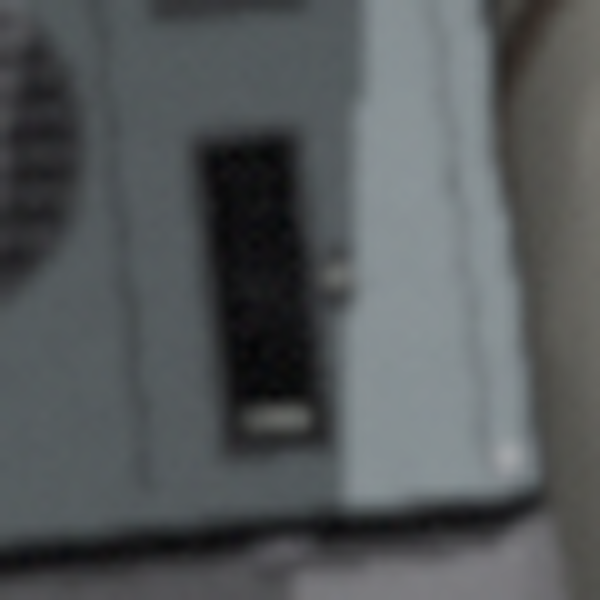

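```bash
cat >> h.py <<'E'
def flick(env):
    env.move_straight(tip(-43,-78,85),rate=.3)
    print(env.move_straight(tip(-43,-78,68.8),rate=.06,force_limit=4),edge(env).round(1))
    for x in(-37,-33,-29,-25,-22,-20):
        r=env.move_straight(tip(x,-78,68.8-max(0,x+34)*.1),rate=.03,force_limit=9)
        print(r,edge(env).round(1),env.read_state()['force'].round(1))
        if r: break
    env.move_straight(tip(-20,-78,90),rate=.2)
E
python3 - <<'E'
from h import *
from workcell import env
env.move_straight(tip(-43,-160,110),rate=.3)
flick(env)
look(env,'l2'); snap(env,'top','l2t2',280,195,60,60,10); print(env.read_state()['clock'])
E
```

```text
False [-43.3 -78.7  68.4]
False [-36.9 -78.1  69. ] [-0.5 -0.4  0.9]
False [-34.  -78.2  69. ] [-4.  -0.5  2.4]
False [-28.  -78.   68.3] [-1.4 -1.6  0.1]
False [-23.9 -77.7  67.5] [-0.1  0.5 -0.4]
False [-21.4 -77.8  67.4] [-0.1 -0.   0. ]
False [-19.8 -78.   67.3] [ 0.7 -0.6 -0.5]
18.9833
19.0333
```

View pics/l2t2.png

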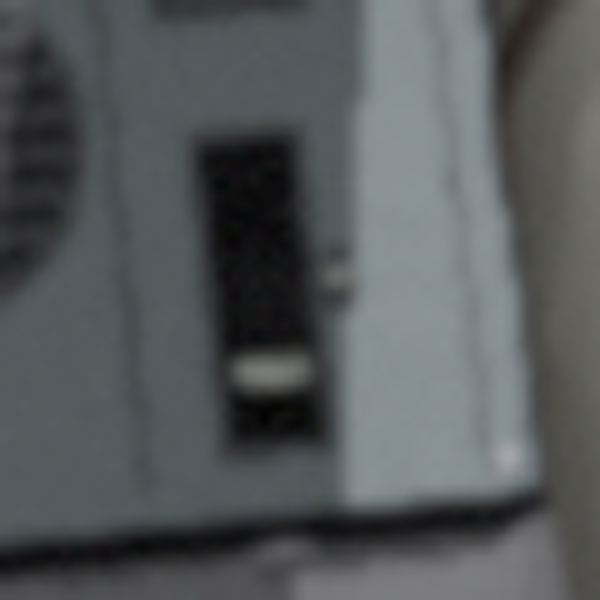

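View pics/l2s.png

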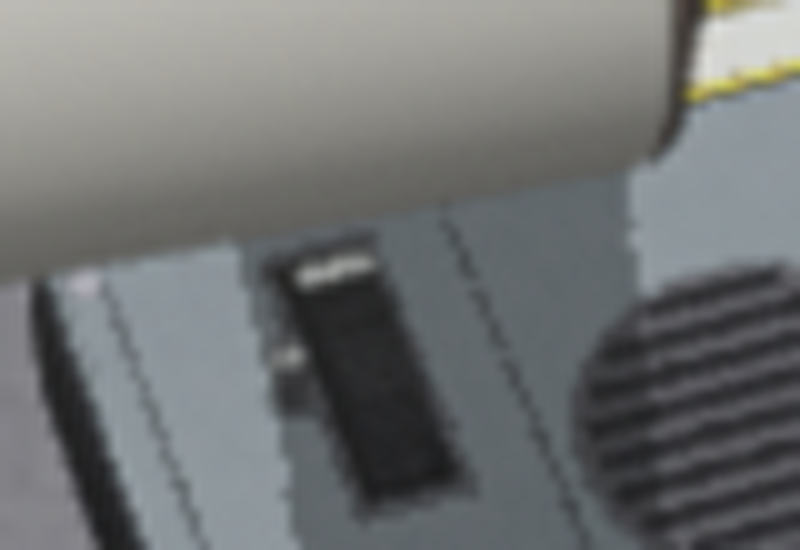

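The white cap now shows at (271,372) in the top crop, which is -36°. The unit hasn't moved, since the post is still at (338,277). That leaves one more click.

```bash
python3 - <<'E'
from h import *
from workcell import env
env.move_straight(tip(-43,-160,110),rate=.3)
flick(env)
look(env,'l3'); snap(env,'top','l3t2',280,195,60,60,10); print(env.read_state()['clock'])
E
```

```text
False [-43.3 -78.7  68.4]
False [-36.8 -78.1  69. ] [-0.3 -0.5  1.2]
False [-34.4 -78.2  69. ] [-5.5 -1.8  2.4]
False [-28.  -78.1  68.4] [-1.2 -1.8  1.4]
False [-23.9 -77.7  67.5] [ 0.3 -0.1 -0.1]
False [-21.5 -77.9  67.4] [ 0.1 -0.1 -0.8]
False [-19.8 -78.   67.3] [ 0.4 -0.6  0.2]
23.8
23.85
```

View pics/l3t2.png

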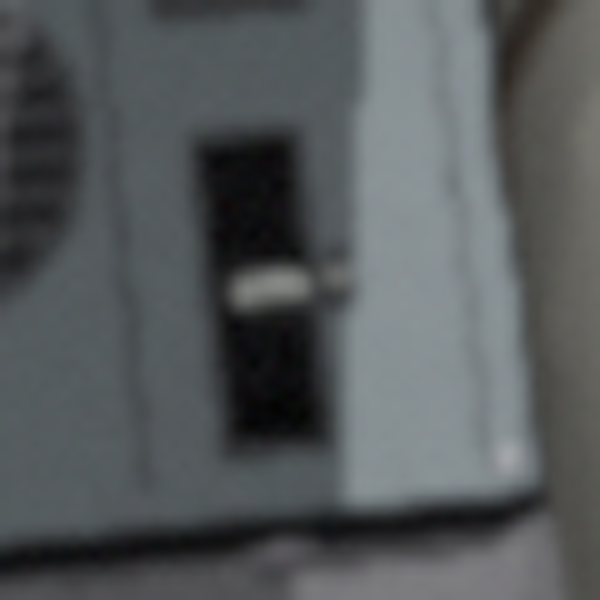

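View pics/l3s.png

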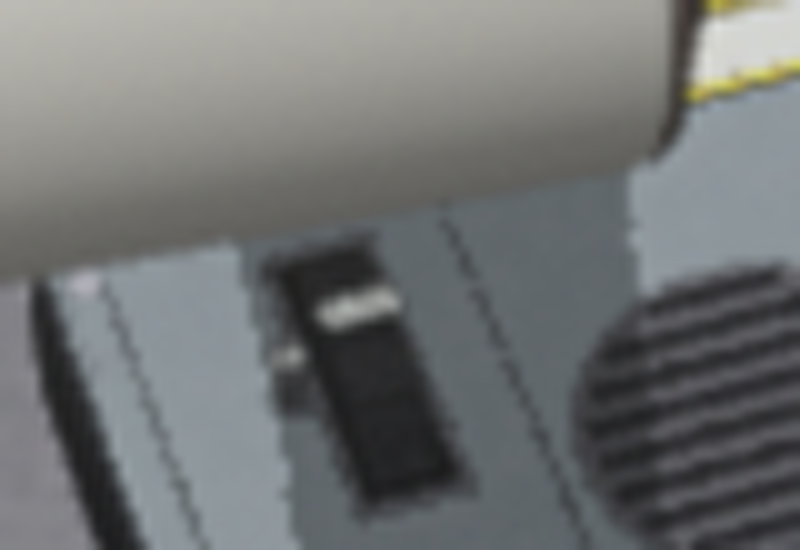

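```bash
python3 - <<'E'
from h import *
from workcell import env
env.move_straight(tip(48,-160,110),rate=.3)
env.move_straight(tip(48,-78,90),rate=.3)
env.move_straight(tip(48,-78,65),rate=.1)
env.dwell(.1)
for z in(60.5,59,57.5,56,55,54,53,52):
    r=env.move_straight(tip(48,-78,z),rate=.02,force_limit=10)
    env.dwell(.04); f=env.read_state()['force']; print(r,edge(env).round(2),f.round(1))
    if f[2]>11 or r: break
env.dwell(.2); f=env.read_state()['force']; print(edge(env).round(2),f.round(1))
env.move_straight(tip(48,-78,90),rate=.08)
env.move_straight(tip(48,-160,110),rate=.3)
env.goto(tip(-45,-300,140),ORI)
snap(env,'scene','l4s',225,165,80,55,10); snap(env,'top','l4t',270,180,75,75,8); p=env.grab_frame('top'); cv2.imwrite('pics/l4full.png',p['image']); print(env.read_state()['clock'])
E
```

```text
False [ 48.23 -77.98  60.79] [ 0.8 -0.3  0.6]
False [ 48.22 -78.01  59.25] [1.7 0.3 2. ]
False [ 48.18 -78.02  57.72] [ 1.7 -0.8  4. ]
False [ 48.18 -78.03  56.22] [1.  0.9 4.7]
False [ 48.18 -78.02  55.33] [1.5 0.1 4.9]
False [ 48.24 -78.03  55.12] [1.3 0.2 7.7]
False [ 48.2  -78.06  54.97] [ 1.2  1.8 11. ]
[ 48.25 -78.08  54.98] [ 1.8  0.4 10.2]
29.775
```

View pics/l4t.png

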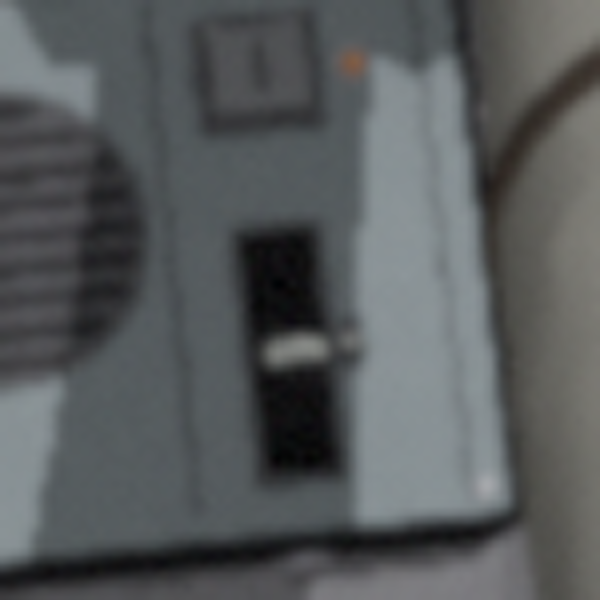

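View pics/l4full.png

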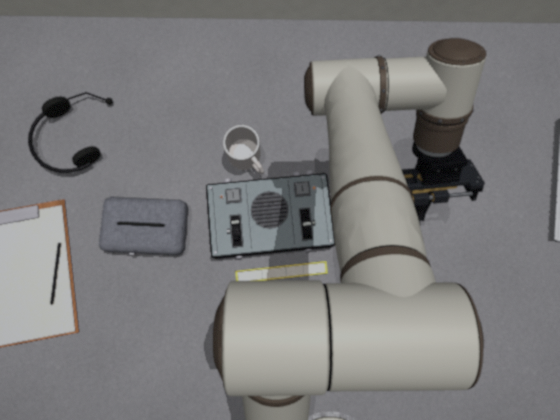

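```bash
python3 - <<'E'
from workcell import env
env.dwell(.3); s=env.read_state(); print(s['force'],s['clock']); env.close_job()
E
```

```text
[-0.15908701 -0.81305781 -0.56110045] 30.075
the job is handed in; nothing more can be done
```

The right-hand radio is on its guard channel, its key has been pressed and released, and the job was handed in at 30.1 s of the 51 s allowed.

- **Wheel:** I flicked it three clicks away from the robot with the shut fingertip, pushing with about 5 N at most. Top-camera pictures after each click showed the white cap at -72°, -36° and then uppermost, level with the post's white line.
- **Key:** Only then did I press the key. It met a hard stop at 55.0 mm above the desk, its full 5 mm of travel, at about 10 N. I then lifted the fingertip clear; the key's return was not measured, but it looks up as before in the last top picture.
- **Last checks:** In the last pictures the white cap was still aligned. The unit, left wheel, mug, case and strip holder looked where they started. The force on the tool was about zero.
- **Disagreements and gaps:** The two cameras disagreed by about 7 mm on the unit's x position. I used the average and corrected it by 2 mm from where the fingertip met the ridge. The mouse was hidden by the arm in the last full picture, so I could not check it, but the fingertip stayed well above it throughout.

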